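Fit the microtube disc on the tube rotator

ROBOT

A 7-joint arm with a two-finger parallel gripper is mounted at the origin on the work surface. World frame = base frame: x ahead of the robot, y to its left, z up, the work surface at z = 0. Lengths are in m, angles in rad, forces in N, time in s.
With the tool pointing down it reaches from about 0.425 to 0.875 m from the base axis. Payload 4.7 kg.
Tool frame: the origin (TCP) lies at the very end of the fingers, on their centre line; the grasp point (between the pads) lies 19 mm behind it; z points along the fingers, y is the line along which they close (so a half turn about z gives the same grasp; the last joint's range is limited). The gripper opens to 87 mm and grips with 3 to 60 N. Pads are 19 mm wide; open, the fingers measure 117 mm over their backs; the gripper's body (75 mm by 190 mm) begins 51 mm behind the grasp point.
Start: joints at [-1.124, 0.321, -0.07, 1.45, 0.023, 1.371, -0.057], TCP at [0.273, 0.59, 0.223] pointing down, gripper open.
Joint ranges: [-2.86, 2.86], [-0.3, 2.09], [-1.38, 1.24], [0.06, 2.45], [-1.56, 4.7], [0.09, 2.05], [-2.69, 2.69]. Speed limits (rad/s): [2.57, 2.57, 3.14, 3.14, 3.14, 3.14, 3.14].

INTERFACE

Orientations are given as a rotation vector (axis times angle).
In Python, from bench import get_state, get_image, get_calibration, close_job gives the robot as it stands.
- The arm moves only by the shell command python3 -m crank 'ROWS' [FORCE]. ROWS is JSON, a list of rows, each a list of 5 numbers: the opening, from 0 (shut) to 1 (fully open), then the shift along the world's x, y, z in units of 0.2 m (1.0 is 0.2 m), then the turn about the world's z in units of 2 pi rad (1.0 is 2 pi rad). A call has 1 to 5 rows; each row is the pose to reach, as a shift and turn from the pose commanded when the call began, turning the shorter way round; what a row does not reach only later rows make up. A row lasts 1/8 s, in which the tool goes at most 62.5 mm and 10.7 degrees, less where a joint would pass 70% of its speed; a pose out of reach is approached as far as the arm can. A call with a number of a shift or a turn outside -1 to 1 is refused whole. A call with a gripper value outside its range is refused whole. The fingers move at their own pace and stop on an object; FORCE is the grip in N (left out, the last holds). Time passes only in rows, so rows that repeat a pose let the fingers close. It gives the time, the measured TCP pose, the force, the opening and the grip force at its end, in the units of the state.
- get_state(): the state, without advancing time (a new reading comes with each control period).
- get_image(name): name is "scene" or "top"; returns the picture (480x640x3 uint8, red, green, blue); there is no depth.
- get_calibration(name): a dict with "fovy" (degrees; the focal length in pixels is half the picture's height over the tangent of half this angle, whatever the lens; pixels are square), "cx", "cy" (the principal point, pixels), "R" (3x3) and "t" (3): a world point X has camera coordinates R X + t. Camera axes: x right, y down, z forward; pixel columns grow to the right and rows downward; lengths in m; the calibration is good to about 2 mm. A picture is of the moment at which its call begins. get_calibration takes no time and is no camera call.
- close_job(): hands the job in; it is judged then, once.
The state is a dict: "time": time; "joint_positions": joint angles; "qd": joint speeds; "joint_torque": joint torques, N m; "position": TCP position; "tool_rot": TCP orientation; "ft_force": force on the tool from outside, world axes, zero at the start; "torque": the same for the moment, N m; "grip_width": opening from 0.0 (shut) to 1.0 (fully open); "grip_force": force on a finger pad.
Only numpy, scipy, OpenCV 4.12 (cv2) and the standard library are available. Lean on these libraries where they do the work, as an engineer would, in place of code of your own. Each camera call takes 0.05 s, during which the arm holds its last target. There are 200 camera calls.

TASK

Fit the disc for the small tubes (the one with the ring of many narrow holes) on the tube rotator: lift it by its grip, set its flatted spindle into the drive socket, turn it until the flats find each other, and let it down gently, without dropping it, until it sits fully home. Leave the other disc and everything else on the bench where it is.

Things in the scene. Friction and masses are not known exactly. Their poses are not given: they have to be found in the camera images.
- rotator: Benchtop tube rotator, fixed. White base 170 x 130 x 45 mm, speed dial and switch on its front (-x). On it, between two aluminium cheeks, the grey round motor head (80 mm wide, 52 to 95 mm above the bench); on top the steel drive hub, 40 mm wide, its rim 125 mm above the bench. Origin: centre of the underside, z up.
- drive_socket (a point): Centre of the drive hub's rim, where the socket opens upward; z up. The axes are those of the rotator's base, NOT of the socket's flats. From the rim down: a round mouth 22 mm wide and 6 mm deep (widening to 26 mm at the rim), then a ledge with the keyed hole: 21.2 mm long, 15.2 mm wide between its two flats, 22 mm deep.
- socket_ledge (a point): On the hub's axis at the ledge, 6 mm below the rim; axes as the base. The hub stands turned at any angle about z, not reported: the slot can be seen from above or felt. The fit repeats every half turn. The gear motor holds the hub: it gives way only to over 0.12 N m about z, which light pressing and turning does not reach.
- microtube_disc_grip (a point): The disc to fit (loose, about 0.26 kg): aluminium, 130 mm wide, 5 mm thick, 24 holes of 10 mm near its edge with pockets 14 mm deep. Point: middle of its black grip on the disc's axis, an upright bar 44 mm long (x), 14 mm thick (y); its top is 18 mm above, the disc's top face 25 mm below (a collar 32 mm wide rises 6 mm from it). z up along the disc's axis.
- microtube_disc: The same disc, same axes; origin: middle of the spindle's flat shoulder (36 mm wide), 34 mm below the grip point. Home, the shoulder sits on the hub's rim (grip point 34 mm above the rim); with the spindle standing on the ledge, flats not matched, it is 20 mm higher.
- spindle_tip (a point): Lower end of that disc's steel spindle, 26 mm below the shoulder, 60 mm below the grip point. Spindle: 20 mm in diameter with two flats 14 mm apart, parallel to the grip bar (facing +y and -y), the last 2 mm tapered by 1 mm all round. It fits within about 0.09 rad of the hole's angle; the taper begins to enter within about 0.25 rad.
- tube_disc_grip (a point): Middle of the grip of the other disc, to be left alone: same disc, grip and spindle, but with a ring of 6 wide holes (28 mm) and pockets 22 mm deep.
- stand0: White plastic storage stand, fixed: a foot 96 mm wide and 8 mm high with a tube 38 mm wide whose rim is 45 mm above the bench; a disc rests on it by its shoulder, the spindle hanging loosely in the 26 mm bore. Origin: centre of its underside. Either disc may be on either side of the bench.
- stand1: The other storage stand, the same.
- vial: Bystander: small brown glass vial with black cap, 26 mm wide, 52 mm high. Origin: centre of its underside.
- dishes: Bystander: stack of three clear dishes, 37 mm wide, 35 mm high. Origin: centre of its underside.
- well_plate: Bystander: white 96-well plate, 85 x 127 x 14 mm. Origin: centre of its underside.
- tube_rack: Bystander: white rack with five capped 50 ml tubes, 75 x 130 mm, 113 mm high. Origin: centre of its underside.
- tip_box: Bystander: blue box of pipette tips with clear lid, 87 x 127 x 63 mm. Origin: centre of its underside.
- pipette: Bystander: white hand pipette lying on the bench, 219 mm long along its y, 29 mm thick. Origin: under its middle.
- cool_block: Bystander: blue cooling block with small tubes, 50 x 80 x 40 mm. Origin: centre of its underside.

How it is judged:
At the end, for the whole second after the job is handed in: The small-tube disc sits fully home on the drive hub: its shoulder within 2.5 mm of the hub's rim, centred within 4 mm, level within 0.06 rad, at rest and released; the other disc is within 15 mm of where it was (horizontal distance between microtube_disc_grip and drive_socket below 0.004 m and z of microtube_disc_grip in the frame of drive_socket between 0.031 and 0.0365 m and angle between the z axis of microtube_disc_grip and the z axis of drive_socket, either way round below 0.06 rad and linear speed of microtube_disc below 0.02 m/s and distance of tube_disc_grip from where it was at the start of the episode below 0.015 m); the robot touches nothing.
It fails at once if the disc is dropped or rammed into the socket (faster than 0.45 m/s with its spindle in or just above it) (horizontal distance between microtube_disc_grip and drive_socket below 0.03 m and z of microtube_disc_grip in the frame of drive_socket below 0.07 m and linear speed of microtube_disc above 0.45 m/s).
It fails at once if the other disc is taken from its stand or shoved (distance of tube_disc_grip from where it was at the start of the episode above 0.03 m).
It fails at once if something else on the bench is knocked or shoved by more than 30 mm (distance of any of vial, dishes, well_plate, tube_rack, tip_box, pipette, cool_block from where it was at the start of the episode above 0.03 m).
It also fails if it takes over 56 s, if anything falls off the work surface, if the arm or the gripper's body presses on something with over 40 N, if the wrist force passes 120 N, or if a joint passes its speed limit or range.

## Working session

There is one attempt and no reset: what is moved stays moved. The work goes in short steps, Python scripts to look and compute and a shell command to move; the robot and the scene stay as the last step left them, time stands still between calls to the robot, and variables do not carry over. Pictures are saved under pics/ and viewed, at most 10 in all, crops included, and the job is handed in when it is done.

```bash
mkdir -p pics; ls
python3 - <<'E'
from bench import *
import cv2
for n in("scene","top"):
    cv2.imwrite(f"pics/{n}0.png",get_image(n)[:,:,::-1]); print(n,get_calibration(n))
s=get_state();print(s)
E
```

```text
pics
scene {'fovy': 45.905562680822854, 'cx': 322.3600635706789, 'cy': 245.7575368843348, 'R': array([[-0.71480097,  0.69917051, -0.01483801],
       [ 0.40500412,  0.39657465, -0.82383263],
       [-0.57011511, -0.59488582, -0.56663889]]), 't': array([ 0.39411827, -0.13964287,  1.46390838])}
top {'fovy': 45.697426800082425, 'cx': 324.066713149876, 'cy': 224.93973519169205, 'R': array([[-0.03087251, -0.99934817, -0.01871137],
       [-0.99737306,  0.03202798, -0.06497066],
       [ 0.06552759,  0.01665641, -0.99771173]]), 't': array([0.03128289, 0.56763151, 1.28530346])}
{'time': 0.1, 'joint_positions': array([-1.12387936,  0.32177102, -0.07005436,  1.45158615,  0.02257285,
        1.37081451, -0.05690663]), 'qd': array([ 8.49261156e-04, -1.23997439e-03,  9.63967876e-05, -2.59260238e-03,
        2.34969027e-04,  2.13898647e-03, -2.34315646e-04]), 'joint_torque': array([ 2.53519938e-04, -4.92569053e+01, -4.05610772e-01, -3.13397169e+01,
       -6.40302384e-02,  3.94251966e-02,  5.67229267e-05]), 'position': array([0.27246512, 0.58956723, 0.22153963]), 'tool_rot': array([-6.74525519e-01, -3.06800880e+00,  2.77431500e-03]), 'ft_force': array([ 0.24470301,  0.36045072, -0.82521278]), 'torque': array([-0.02634794,  0.02063202, -0.0390132 ]), 'grip_force': 0.0, 'grip_width': 1.0005378589352787}
```

View pics/scene0.png

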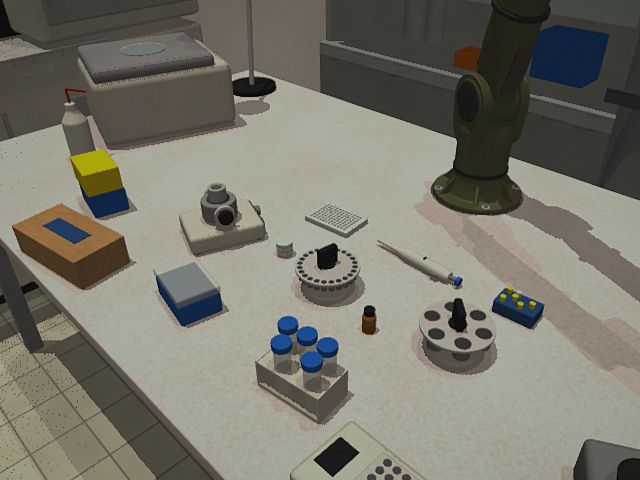

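View pics/top0.png

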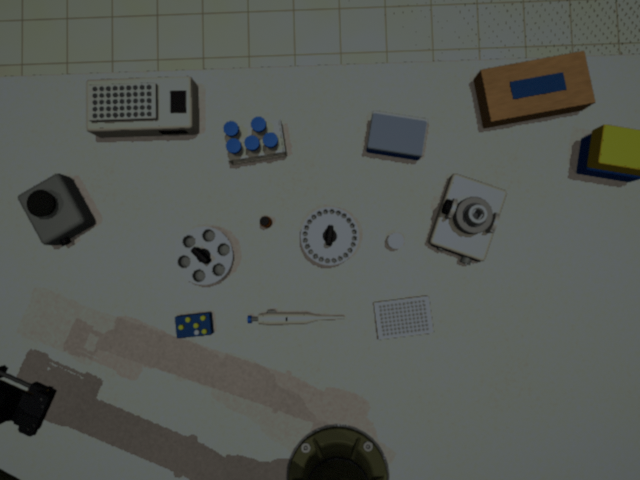

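Top: small-tube disc at (330,236) with its dark grip; drive hub at (477,213); other disc at (202,256). Scene: the disc's grip at (327,256), hub at (217,188). Next I measure and zoom in.

```bash
cat > h.py <<'E'
import numpy as np,cv2
from bench import *
def ray(n,u,v,z):
    c=get_calibration(n);f=240/np.tan(np.radians(c['fovy']/2));R=c['R'];t=c['t']
    o=-R.T@t;d=R.T@np.array([(u-c['cx'])/f,(v-c['cy'])/f,1]);return o+d*(z-o[2])/d[2]
def proj(n,X):
    c=get_calibration(n);f=240/np.tan(np.radians(c['fovy']/2));p=c['R']@np.array(X)+c['t'];return p[:2]/p[2]*f+[c['cx'],c['cy']]
def crop(im,u,v,r,k,g=1.0):
    c=cv2.getRectSubPix(im,(2*r,2*r),(float(u),float(v)));c=cv2.resize(c,None,fx=k,fy=k,interpolation=cv2.INTER_CUBIC)
    return np.clip(c*g,0,255).astype(np.uint8)
E
python3 - <<'E'
from h import *
I={n:cv2.imread(f"pics/{n}0.png") for n in("scene","top")}
a=np.hstack([crop(I['top'],477,213,24,8,1.5),crop(I['top'],330,236,24,8,1.8)])
b=np.hstack([crop(I['scene'],217,188,24,6,1.3),crop(I['scene'],327,256,24,6,1.3)])
b=cv2.resize(b,(a.shape[1],a.shape[1]*b.shape[0]//b.shape[1]))
cv2.imwrite('pics/crops.png',cv2.resize(np.vstack([a,b]),(600,600)))
# grip mask in top
g=I['top'].max(2);m=np.zeros_like(g);m[215:258,310:350]=(g[215:258,310:350]<40)
n,l,s,c=cv2.connectedComponentsWithStats(m)
for i in range(1,n):
    if s[i,4]>20:
        p=np.argwhere(l==i)[:,::-1].astype(np.float32);r=cv2.minAreaRect(p);box=cv2.boxPoints(r);print(s[i],c[i],r,[ray('top',*q,.09)[:2].round(4) for q in box],ray('top',*r[0],.09))
# disc ring outline z=0.054 (top face = grip-25mm): bright
print('disc',ray('top',330,236,.054),'hub',ray('top',477.5,213,.125),ray('scene',217,187,.125))
E
```

```text
[323 226  13  20 171] [329.19298246 235.42690058] ((329.0, 235.5), (19.0, 12.0), 90.0) [array([0.5614, 0.0146]), array([ 0.5606, -0.0114]), array([ 0.5195, -0.01  ]), array([0.5203, 0.0158])] [0.54045355 0.00225351 0.09      ]
disc [5.40955578e-01 3.75062286e-04 5.40000000e-02] hub [ 0.57609174 -0.31045833  0.125     ] [ 0.57662167 -0.30238179  0.125     ]
```

View pics/crops.png

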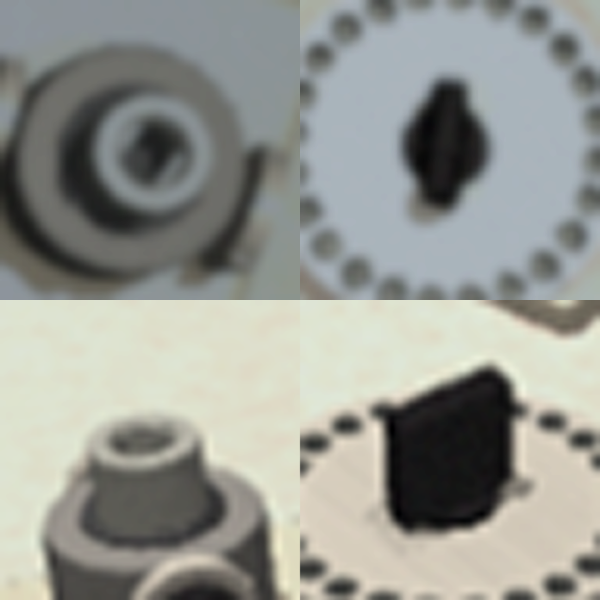

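Crops: the hub rim is near (477.5,213.3) in top and (216.2,186.4) in scene. The bar is nearly along image vertical, leaning by a few degrees. Next: the disc centre from its hole ring, the bar angle from its top edge, and the slot enlarged.

Run:
```python
from h import *
I={n:cv2.imread(f"pics/{n}0.png") for n in("scene","top")}
for n,(u,v),r in(("top",(330,236),33),("scene",(327,268),36)):
    g=cv2.cvtColor(I[n],6);g=cv2.getRectSubPix(g,(2*r,2*r),(u,v));k=cv2.resize(g,None,fx=4,fy=4,interpolation=2)
    bh=cv2.morphologyEx(k,cv2.MORPH_BLACKHAT,np.ones((29,29)))
    _,m=cv2.threshold(bh,0,255,8);N,l,s,c=cv2.connectedComponentsWithStats(m)
    P=np.array([ray(n,(c[i][0]+.5)/4-.5+u-r+.5,(c[i][1]+.5)/4-.5+v-r+.5,.054)[:2] for i in range(1,N) if 40<s[i,4]<500])
    ctr=np.median(P,0)
    for _ in range(5):
        d=np.hypot(*(P-ctr).T);Q=P[abs(d-np.median(d))<.006]
        A=np.c_[2*Q,np.ones(len(Q))];x=np.linalg.lstsq(A,(Q**2).sum(1),rcond=None)[0];ctr=x[:2]
    print(n,len(Q),ctr,np.sqrt(x[2]+ctr@ctr))
def cr(u,v,cu,cv,y0,x0):return cu+(u-x0)/6.25,cv+(v-y0)/6.25
for p,q in(((452,85),(440,205)),):
    a,b=[ray('top',*cr(*w,330,236,150,450),.097)[:2] for w in(p,q)];print('bar top',a,b,np.degrees(np.arctan2(*(a-b)[::-1])))
a,b=[ray('scene',*cr(*w,327,256,450,450),.095)[:2] for w in((492,368),(386,412))];print('bar scene',a,b,np.degrees(np.arctan2(*(a-b)[::-1])))
print('hub',ray('top',477.4,213.3,.125),ray('scene',216.2,186.4,.125))
c=crop(I['top'],477.5,213.3,9,32).astype(float);c=np.clip((c-40)*1.6,0,255)
d=crop(I['scene'],216.2,186.4,12,24).astype(float);d=np.clip((d-40)*1.3,0,255)
cv2.imwrite('pics/slot.png',cv2.resize(np.hstack([c,d]),(800,400)))
```

```text
top 4 [0.51853354 0.0183405 ] 0.03818462288907828
scene 3 [0.56410531 0.03444026] 0.048472633696871985
bar top [ 0.56134148 -0.0013151 ] [0.52019482 0.00410888] -7.509466280814389
bar scene [0.52116835 0.00299939] [ 0.56117093 -0.00339795] 170.91400983871537
hub [ 0.57546855 -0.31021953  0.125     ] [ 0.57622986 -0.30591801  0.125     ][ WARN:0@0.832] global loadsave.cpp:1063 imwrite_ Unsupported depth image for selected encoder is fallbacked to CV_8U.
```

View pics/slot.png

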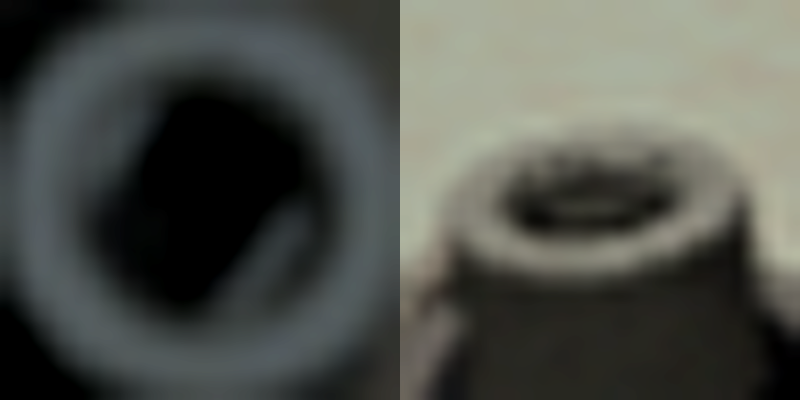

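The slot's long edges run about 54° above the image horizontal, so the slot is at about -37° in the world, against about -8° for the bar. Moving above the disc.

```bash
python3 -m crank '[[1,0.11,-0.25,0,0.012],[1,0.22,-0.5,0,0.023],[1,0.33,-0.75,0,0.035],[1,0.44,-1,0,0.046],[1,0.44,-1,0,0.046]]' 30
python3 -m crank '[[1,0.11,-0.25,0,0],[1,0.22,-0.5,0,0],[1,0.33,-0.75,0,0],[1,0.44,-1,0,0],[1,0.44,-1,0,0]]'
python3 -m crank '[[1,0.11,-0.25,-0.1,0],[1,0.23,-0.5,-0.2,0],[1,0.35,-0.75,-0.3,0],[1,0.46,-0.95,-0.3,0],[1,0.46,-0.95,-0.3,0]]'
python3 - <<'E'
from h import *
s=get_state();print(s['position'],s['tool_rot'],s['joint_positions'])
i=get_image('scene')[:,:,::-1];cv2.imwrite('pics/a1.png',crop(i,327,240,60,5,1.2))
E
```

```text
time: 0.72
position: [0.3637, 0.3853, 0.2226]
tool_rot: [0.238, 3.131, -0.002]
ft_force: [-0.0, 0.1, 0.2]
grip_width: 1.001
grip_force: 0.0
time: 1.35
position: [0.4503, 0.1861, 0.2226]
tool_rot: [0.238, 3.132, -0.001]
ft_force: [0.3, -0.0, -0.1]
grip_width: 0.997
grip_force: 0.0
time: 1.98
position: [0.5416, -0.0026, 0.162]
tool_rot: [-0.234, -3.133, 0.003]
ft_force: [-0.1, -0.3, 0.2]
grip_width: 1.001
grip_force: 0.0
[ 0.54158905 -0.00256781  0.16202658] [-2.33659512e-01 -3.13272942e+00  2.87092457e-03] [-0.44088529  0.13178426  0.42967345  1.81635894 -0.05669087  1.20616647
  1.4276508 ]
```

View pics/a1.png

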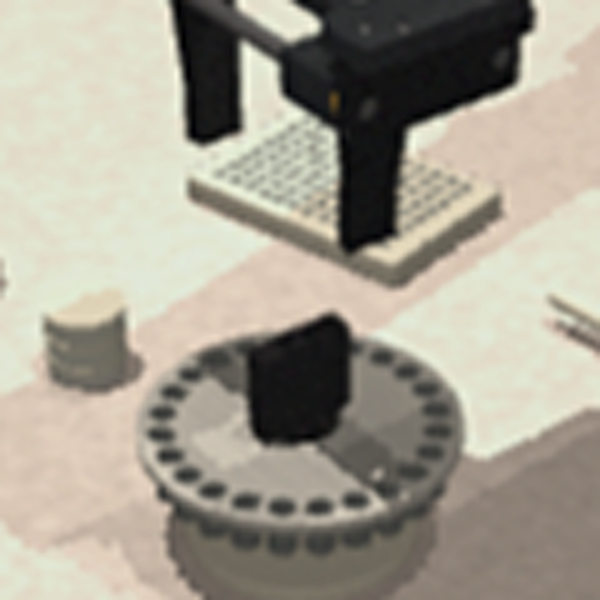

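The open fingers hover either side of the bar and are aligned with it. Shift y by +3 mm, descend, grip.

```bash
python3 -m crank '[[1,0,0.015,-0.12,0],[1,0,0.015,-0.24,0],[1,0,0.015,-0.36,0],[1,0,0.015,-0.48,0],[1,0,0.015,-0.48,0]]'
python3 -m crank '[[0.5,0,0,0,0],[0.3,0,0,0,0],[0,0,0,0,0],[0,0,0,0,0],[0,0,0,0,0]]' 30
python3 -m crank '[[0,0,0,0,0],[0,0,0,0.03,0],[0,0,0,0.06,0],[0,0,0,0.09,0],[0,0,0,0.1,0]]' 40
```

```text
time: 2.65
position: [0.5387, 0.0058, 0.0648]
tool_rot: [-0.22, -3.129, -0.0]
ft_force: [0.0, 0.4, -0.9]
grip_width: 1.0
grip_force: 0.0
time: 3.28
position: [0.5407, 0.003, 0.0667]
tool_rot: [0.226, 3.133, 0.0]
ft_force: [0.5, -0.6, 0.3]
grip_width: 0.521
grip_force: 0.0
time: 3.9
position: [0.5406, 0.0031, 0.0868]
tool_rot: [0.225, 3.133, 0.0]
ft_force: [-0.2, 0.1, -3.4]
grip_width: 0.158
grip_force: 39.9
```

```bash
python3 -m crank '[[0,0,0,0.15,0],[0,0,0,0.3,0],[0,0,0,0.45,0],[0,0,0,0.6,0],[0,0,0,0.8,0]]'
python3 -m crank '[[0,0.02,-0.15,0,-0.016],[0,0.04,-0.3,0,-0.032],[0,0.06,-0.45,0,-0.048],[0,0.08,-0.6,0,-0.064],[0,0.1,-0.75,0,-0.08]]'
python3 -m crank '[[0,0.02,-0.2,0,0],[0,0.04,-0.4,0,0],[0,0.06,-0.6,0,0],[0,0.075,-0.8,0,0],[0,0.075,-0.8,0,0]]'
python3 -m crank '[[0,0,0,0,0],[0,0,0,0,0]]'
python3 - <<'E'
from h import *
s=get_state();print(s['position'],s['tool_rot'],s['joint_positions'],s['ft_force'])
a=get_image('scene')[:,:,::-1];b=get_image('top')[:,:,::-1];cv2.imwrite('pics/s2.png',a);cv2.imwrite('pics/t2.png',b)
cv2.imwrite('pics/a2.png',np.hstack([crop(a,217,165,40,5,1.2),crop(b,477,213,40,5,1.5)]))
E
```

```text
time: 4.53
position: [0.5396, 0.0031, 0.2465]
tool_rot: [-0.225, -3.131, 0.001]
ft_force: [0.5, -0.1, -2.2]
grip_width: 0.155
grip_force: 39.9
time: 5.15
position: [0.5608, -0.1487, 0.2464]
tool_rot: [-1.007, -2.976, -0.0]
ft_force: [1.4, 0.4, -2.6]
grip_width: 0.155
grip_force: 39.9
time: 5.78
position: [0.5737, -0.3129, 0.2461]
tool_rot: [-1.012, -2.974, 0.006]
ft_force: [0.3, 0.1, -3.0]
grip_width: 0.154
grip_force: 39.9
time: 6.02
position: [0.5762, -0.3056, 0.2463]
tool_rot: [-0.996, -2.979, -0.002]
ft_force: [0.6, -0.3, -3.2]
grip_width: 0.158
grip_force: 39.9
[ 0.57620969 -0.3055565   0.24634635] [-9.95677876e-01 -2.97932544e+00 -1.63025328e-03] [-0.05293279  0.36017092  0.66059824  1.43110741 -0.22127014  1.4255762
  1.53422491] [ 0.55132137 -0.27635561 -3.23679286]
```

View pics/a2.png

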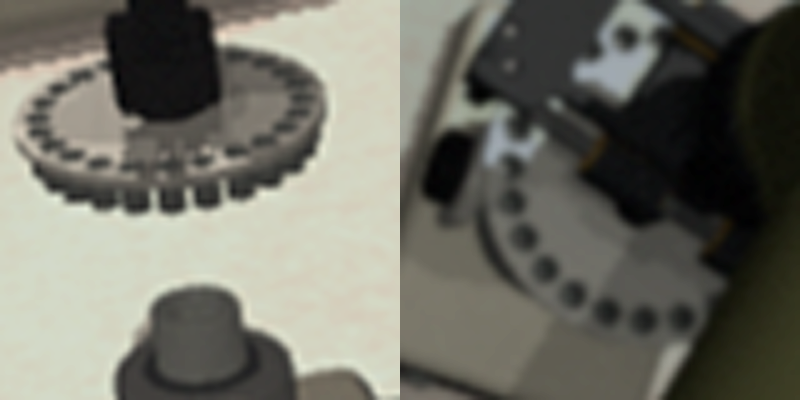

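The scene view shows the disc level above the hub, with its top-face ellipse centred near full pixel (211.2,147.4). I compare that with the hub using the same camera.

Run:
```python
from h import *
z=.2463+.0123-.025
d=ray('scene',211.2,147.4,z);h=ray('scene',216.2,186.4,.125)
print(d,h,(h-d)[:2])
# robust: extreme left/right edge of the disc in projection, predicted for centre at TCP
t=np.linspace(0,6.283,200)
P=np.array([proj('scene',[.5762+.065*np.cos(a),-.3056+.065*np.sin(a),z]) for a in t])
q=(P-[217,165])*5+200;print('pred disc crop box',q.min(0),q.max(0))
H=np.array([proj('scene',[.5762+.02*np.cos(a),-.3056+.02*np.sin(a),.125]) for a in t]);q=(H-[217,165])*5+200;print('pred hub rim',q.min(0),q.max(0))
# top rays: holes visible -> circle fit
b=cv2.imread('pics/t2.png');pts=[(512,163),(511,200),(524,238),(545,268),(573,295),(608,315),(643,320),(682,320)]
Q=np.array([ray('top',477+(u-600)/5,213+(v-200)/5,z)[:2] for u,v in pts])
x=np.linalg.lstsq(np.c_[2*Q,np.ones(8)],(Q**2).sum(1),rcond=None)[0];print('top disc',x[:2],np.sqrt(x[2]+x[:2]@x[:2]))
```

```text
[ 0.59424218 -0.27574831  0.2336    ] [ 0.57622986 -0.30591801  0.125     ] [-0.01801233 -0.03016971]
pred disc crop box [ 6.60783944 16.28433933] [321.39632167 145.25084126]
pred hub rim [150.46162862 285.64949325] [242.32403156 329.36319775]
top disc [ 0.57505851 -0.30297732] 0.05449407818377346
```

The disc sits about 13 mm lower in the grip than planned, because the lift began before the fingers had shut. I measure the ring of holes properly in both views to get its real centre and height.

Run:
```python
from h import *
from scipy.optimize import least_squares
obs={}
for n,f,(u,v),r in(("top",'t2',(485,215),34),("scene",'s2',(211,148),34)):
    g=cv2.cvtColor(cv2.imread(f'pics/{f}.png'),6);u0,v0=u-r,v-r;k=cv2.resize(g[v0:v+r,u0:u+r],None,fx=6,fy=6,interpolation=2)
    bh=cv2.morphologyEx(k,cv2.MORPH_BLACKHAT,cv2.getStructuringElement(2,(45,45)))
    m=(bh>22).astype(np.uint8);N,l,s,c=cv2.connectedComponentsWithStats(m)
    P=np.array([(c[i]+.5)/6-.5+[u0,v0] for i in range(1,N) if 150<s[i,4]<1400]);obs[n]=P;print(n,len(P))
t=np.linspace(0,2*np.pi,360)
def curve(n,p,R):return np.array([proj(n,[p[0]+R*np.cos(a),p[1]+R*np.sin(a),p[2]]) for a in t])
for n in obs:   # each view: ring of hole mouths, fixed z -> centre, radius
  for z in(.2336,.2200):
    def f(p):
        C=curve(n,[p[0],p[1],z],p[2]);D=np.linalg.norm(obs[n][:,None]-C[None],axis=2).min(1);return D
    r=least_squares(f,[.576,-.304,.055],loss='cauchy',f_scale=.5,diff_step=1e-3);print(n,z,r.x.round(4),np.sort(r.fun).round(1))
def f2(p):return np.r_[tuple(np.linalg.norm(obs[n][:,None]-curve(n,p[:3],p[3])[None],axis=2).min(1) for n in obs)]
r=least_squares(f2,[.576,-.304,.225,.055],loss='cauchy',f_scale=.5,diff_step=1e-3);print('both',r.x.round(4),np.sort(r.fun).round(1))
```

```text
top 14
scene 4Traceback (most recent call last):
  File "<stdin>", line 15, in <module>
    return func(*args, **kwargs)
    result = trf(vector_fun.fun, vector_fun.jac, x0, f0, J0, lb, ub, ftol, xtol,
                 gtol, max_nfev, x_scale, loss_function, tr_solver,
                 tr_options.copy(), verbose, callback=callback_wrapped)
    return trf_no_bounds(
        fun, jac, x0, f0, J0, ftol, xtol, gtol, max_nfev, x_scale,
        loss_function, tr_solver, tr_options, verbose, callback=callback)
    J = jac(x)
    self._update_jac()
    ~~~~~~~~~~~~~~~~^^
    self.J = self.jac_wrapped(xp_copy(self.x), f0=self.f)
             ~~~~~~~~~~~~~~~~^^^^^^^^^^^^^^^^^^^^^^^^^^^^
    J, dct = approx_derivative(
             ~~~~~~~~~~~~~~~~~^
        self.fun,
        ^^^^^^^^^
    ...<2 lines>...
        **self.finite_diff_options,
        ^^^^^^^^^^^^^^^^^^^^^^^^^^^
    )
    ^
    J, _nfev = _dense_difference(fun_wrapped, x0, f0, h,
               ~~~~~~~~~~~~~~~~~^^^^^^^^^^^^^^^^^^^^^^^^
                             use_one_sided, method,
                             ^^^^^^^^^^^^^^^^^^^^^^
                             mf)
                             ^^^
    df = [f_eval - f0 for f_eval in f_evals]
                                    ^^^^^^^
    f = np.atleast_1d(self.fun(x, *self.args, **self.kwargs))
                      ~~~~~~~~^^^^^^^^^^^^^^^^^^^^^^^^^^^^^^
    return np.atleast_1d(self.fun(x))
                         ~~~~~~~~^^^
    return self.f(x, *self.args, **self.kwargs)
           ~~~~~~^^^^^^^^^^^^^^^^^^^^^^^^^^^^^^
  File "<stdin>", line 14, in f
  File "<stdin>", line 10, in curve
  File "h.py", line 7, in proj
    c=get_calibration(n);f=240/np.tan(np.radians(c['fovy']/2));p=c['R']@np.array(X)+c['t'];return p[:2]/p[2]*f+[c['cx'],c['cy']]
ValueError: time passes only in moves, steps and waits
```

Run:
```python
from h import *
a=cv2.imread('pics/s2.png');c=cv2.getRectSubPix(a,(76,60),(211.5,157.5));c=cv2.resize(c,(760,600),interpolation=2)
for i in range(0,760,50):cv2.line(c,(i,0),(i,8 if i%100 else 18),(0,0,255),1)
for i in range(0,600,50):cv2.line(c,(0,i),(8 if i%100 else 18,i),(0,0,255),1)
cv2.imwrite('pics/a3.png',c)
```

```text
(no output)
```

View pics/a3.png

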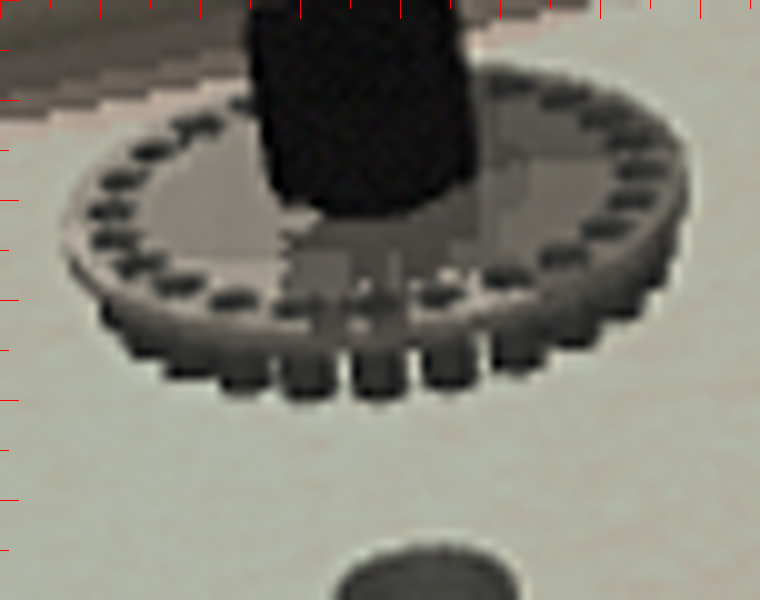

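The ring of holes shows fully, its ellipse running from (65,230) to (688,175) in the 10x crop, and the hub rim top is at (435,545). I cast the hole centres onto a level plane: a true circle means a level disc.

Run:
```python
from h import *
H=[(512,85),(567,97),(607,117),(633,138),(640,168),(633,200),(605,230),(563,256),(507,278),(440,296),(378,303),(300,307),(233,299),(181,284),(138,266),(113,240),(110,211),(122,181),(153,152),(197,125),(243,105)]
px=np.array([(211.5+(u-380)/10,157.5+(v-300)/10) for u,v in H])
T=[(512,163),(511,200),(524,238),(545,268),(573,295),(608,315),(643,320),(682,320)]
for z in(.2336,.226,.220,.214):
    W=np.array([ray('scene',*p,z)[:2] for p in px]);e=cv2.fitEllipse((W*1000).astype(np.float32))
    Q=np.array([ray('top',477+(u-600)/5,213+(v-200)/5,z)[:2] for u,v in T]);A=np.c_[2*Q,np.ones(8)]
    x=np.linalg.lstsq(A,(Q**2).sum(1),rcond=None)[0]
    print(z,'scene',np.round(e[0],1),np.round(e[1],1),round(e[2]),'top',x[:2].round(4),np.sqrt(x[2]+x[:2]@x[:2]).round(4))
c=get_calibration('scene');print('view dir at disc',ray('scene',211,150,.22)-(-c['R'].T@c['t']))
```

```text
0.2336 scene [ 591.  -280.2] [107.7 110.9] 128 top [ 0.5751 -0.303 ] 0.0545
0.226 scene [ 581.9 -294.8] [109.4 112.6] 128 top [ 0.5757 -0.305 ] 0.0549
0.22 scene [ 574.8 -306.2] [110.7 114. ] 128 top [ 0.5762 -0.3067] 0.0552
0.214 scene [ 567.6 -317.7] [112.  115.4] 128 top [ 0.5767 -0.3083] 0.0555
view dir at disc [-0.58701882 -0.94199566 -0.50031299]
```

The views agree: the disc is level, its top face at z≈0.220, its centre at (0.5755,-0.3064), so home is at TCP z≈0.1605 and ledge contact at about 0.1805. Shift y by -2.5 mm and come down to just above the rim, then in small steps.

```bash
python3 -m crank '[[0,0,-0.012,-0.08,0],[0,0,-0.012,-0.16,0],[0,0,-0.012,-0.24,0],[0,0,-0.012,-0.27,0],[0,0,-0.012,-0.27,0]]'
python3 -m crank '[[0,0,0,-0.01,0],[0,0,0,-0.02,0],[0,0,0,-0.03,0],[0,0,0,-0.03,0]]'
```

```text
time: 6.75
position: [0.5754, -0.3092, 0.1918]
tool_rot: [-0.997, -2.978, -0.0]
ft_force: [-0.8, -0.7, -3.8]
grip_width: 0.159
grip_force: 39.9
time: 7.25
position: [0.5756, -0.3093, 0.1865]
tool_rot: [-0.998, -2.979, -0.0]
ft_force: [0.5, 0.6, -3.3]
grip_width: 0.157
grip_force: 39.9
```

```bash
python3 -m crank '[[0,0,0,-0.01,0],[0,0,0,-0.02,0],[0,0,0,-0.02,0]]'
python3 -m crank '[[0,0,0,-0.01,0],[0,0,0,-0.01,0]]'
```

```text
time: 7.62
position: [0.5755, -0.3092, 0.1823]
tool_rot: [-0.998, -2.979, -0.0]
ft_force: [0.5, 0.6, -2.2]
grip_width: 0.157
grip_force: 39.9
time: 7.88
position: [0.5756, -0.3093, 0.1804]
tool_rot: [-0.998, -2.979, -0.0]
ft_force: [-0.3, 0.8, -4.0]
grip_width: 0.156
grip_force: 39.9
```

```bash
python3 -m crank '[[0,0,0,-0.01,0],[0,0,0,-0.01,0]]'
python3 -m crank '[[0,0,0,-0.01,0],[0,0,0,-0.01,0]]'
```

```text
time: 8.12
position: [0.5756, -0.3092, 0.1784]
tool_rot: [-0.998, -2.979, -0.0]
ft_force: [0.6, -0.5, -2.9]
grip_width: 0.16
grip_force: 39.9
time: 8.38
position: [0.5754, -0.3095, 0.1764]
tool_rot: [-0.998, -2.979, 0.0]
ft_force: [-0.4, 0.0, -4.1]
grip_width: 0.157
grip_force: 39.9
```

```bash
python3 -m crank '[[0,0,0,-0.01,0],[0,0,0,-0.01,0]]'
python3 -m crank '[[0,0,0,-0.01,0],[0,0,0,-0.01,0]]'
python3 -c "
from bench import *;s=get_state();print(s['torque'])"
```

```text
time: 8.62
position: [0.5755, -0.3095, 0.1744]
tool_rot: [-0.998, -2.979, 0.0]
ft_force: [0.2, -1.0, -5.2]
grip_width: 0.152
grip_force: 39.9
time: 8.88
position: [0.5755, -0.3096, 0.1724]
tool_rot: [-0.998, -2.979, 0.0]
ft_force: [-0.6, -1.0, -3.8]
grip_width: 0.162
grip_force: 39.9
[-0.33714753  0.14390799  0.02539781]
```

No resistance 8 mm below the ledge estimate, so the flats have found each other. Continuing gently.

```bash
python3 -m crank '[[0,0,0,-0.01,0],[0,0,0,-0.02,0],[0,0,0,-0.02,0]]'
python3 -m crank '[[0,0,0,-0.01,0],[0,0,0,-0.02,0],[0,0,0,-0.02,0]]'
python3 -m crank '[[0,0,0,-0.01,0],[0,0,0,-0.01,0]]'
```

```text
time: 9.25
position: [0.5754, -0.3095, 0.1683]
tool_rot: [-0.998, -2.979, 0.0]
ft_force: [0.5, -1.6, -3.4]
grip_width: 0.154
grip_force: 39.9
time: 9.62
position: [0.5755, -0.3095, 0.1643]
tool_rot: [-0.998, -2.979, 0.0]
ft_force: [-1.0, -1.9, -3.4]
grip_width: 0.161
grip_force: 39.9
time: 9.88
position: [0.5755, -0.3096, 0.1624]
tool_rot: [-0.998, -2.979, 0.0]
ft_force: [-1.5, -2.0, -2.4]
grip_width: 0.156
grip_force: 39.9
```

```bash
python3 -m crank '[[0,0,0,-0.005,0],[0,0,0,-0.005,0]]'
python3 -m crank '[[0,0,0,-0.005,0],[0,0,0,-0.005,0]]'
python3 -m crank '[[0,0,0,-0.005,0],[0,0,0,-0.005,0]]'
```

```text
time: 10.12
position: [0.5755, -0.3096, 0.1616]
tool_rot: [0.998, 2.979, -0.0]
ft_force: [-1.3, -2.2, -2.0]
grip_width: 0.158
grip_force: 39.9
time: 10.38
position: [0.5755, -0.3095, 0.1606]
tool_rot: [0.998, 2.979, -0.0]
ft_force: [-2.0, -1.4, -2.4]
grip_width: 0.155
grip_force: 39.9
time: 10.62
position: [0.5756, -0.3095, 0.1595]
tool_rot: [0.998, 2.979, -0.0]
ft_force: [-2.2, -3.0, -1.2]
grip_width: 0.155
grip_force: 39.9
```

```bash
python3 -m crank '[[0,0,0,-0.005,0],[0,0,0,-0.005,0]]'
python3 -m crank '[[0,0,0,-0.005,0],[0,0,0,-0.005,0]]'
python3 - <<'E'
from h import *
a=get_image('scene')[:,:,::-1];cv2.imwrite('pics/a4.png',crop(a,212,178,38,10,1.2)[:600])
E
```

```text
time: 10.88
position: [0.5756, -0.3096, 0.1592]
tool_rot: [0.998, 2.978, -0.0]
ft_force: [-3.3, -2.1, 3.1]
grip_width: 0.157
grip_force: 39.9
time: 11.12
position: [0.5757, -0.3097, 0.1591]
tool_rot: [0.998, 2.978, 0.0]
ft_force: [-4.9, -1.5, 7.4]
grip_width: 0.16
grip_force: 39.9
```

View pics/a4.png

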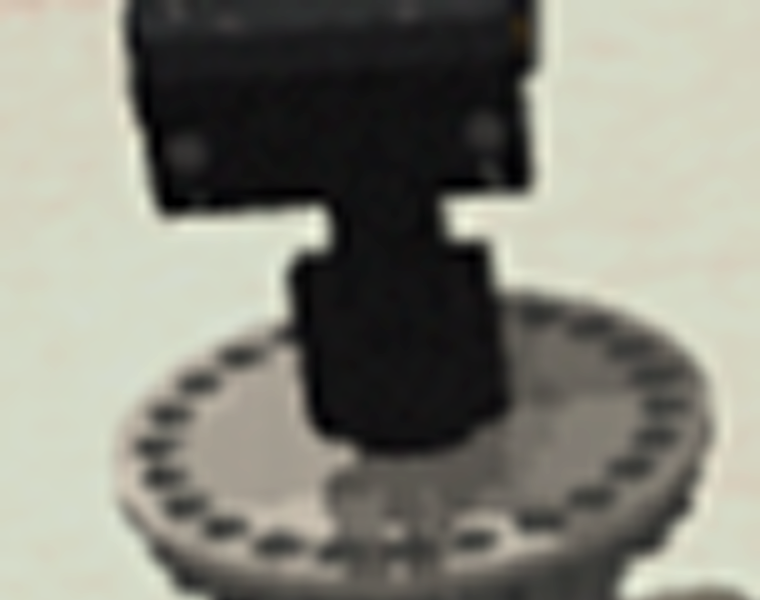

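The disc sits low on the hub and firm contact came at TCP z 0.159, the home height. Release, rise straight up and check.

```bash
python3 -m crank '[[0.3,0,0,0.01,0],[0.5,0,0,0.01,0],[0.7,0,0,0.01,0],[0.8,0,0,0.01,0],[0.8,0,0,0.01,0]]'
python3 -m crank '[[0.8,0,0,0,0],[0.8,0,0,0,0],[0.8,0,0,0.1,0],[0.8,0,0,0.2,0],[0.8,0,0,0.3,0]]'
python3 -m crank '[[0.8,0,0,0.2,0],[0.8,0,0,0.4,0],[0.8,0,0,0.4,0],[0.8,0,0,0.4,0]]'
python3 - <<'E'
from h import *
a=get_image('scene')[:,:,::-1];c=cv2.getRectSubPix(np.ascontiguousarray(a),(76,60),(212,185));c=cv2.resize(c,(760,600),interpolation=2);cv2.imwrite('pics/a5.png',c)
for k in(0,.02):
  for dx,dy in((.065,0),(0,.065),(-.065,0),(0,-.065)):print(k,(proj('scene',[.5756+dx,-.3095+dy,.134+k])-[212,185])*10+[380,300])
  print('bar top',k,(proj('scene',[.5756,-.3095,.177+k])-[212,185])*10+[380,300])
E
```

```text
time: 11.8
position: [0.5758, -0.3091, 0.1595]
tool_rot: [0.997, 2.979, 0.0]
ft_force: [-0.1, 0.8, 0.3]
grip_width: 0.641
grip_force: 0.0
time: 12.42
position: [0.576, -0.3097, 0.2221]
tool_rot: [0.997, 2.977, -0.0]
ft_force: [-0.4, 1.1, -0.6]
grip_width: 0.802
grip_force: 0.0
time: 12.92
position: [0.5756, -0.3093, 0.3]
tool_rot: [0.998, 2.978, 0.0]
ft_force: [-0.2, -1.0, -0.3]
grip_width: 0.799
grip_force: 0.0
0 [158.66772078 375.41998077]
0 [589.03814215 372.13285636]
0 [646.41414493 173.28706434]
0 [241.38078268 176.62973442]
bar top 0 [385.38822942  94.02200724]
0.02 [144.70180219 292.27445371]
0.02 [579.13843859 288.84400138]
0.02 [637.61700624  93.1908521 ]
0.02 [228.98410971  96.66476418]
bar top 0.02 [373.69555954   9.11049174]
```

View pics/a5.png

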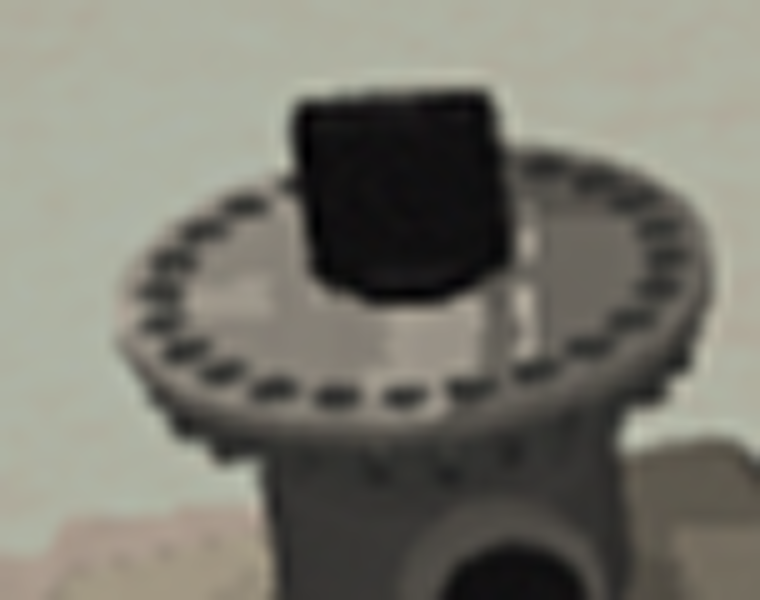

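The bar's top sits at (393,95), against (385,94) predicted for fully home and (374,9) for resting on the ledge. The disc is level and the gripper is clear.

```bash
python3 -c "
from bench import *;print(close_job())"
```

```text
the job is handed in; nothing more can be done
None
```

The small-tube disc is on the drive hub, level and released, and by camera and contact height it sits fully home; the arm is clear, I touched nothing else, and the job was handed in at about 13 s (no verdict came back).

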